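# Load a freshly coated test panel into the third gap of the drying rack

### The arm

A 6-joint arm with a two-finger parallel gripper is mounted at the origin on a cart in front of the work surface, level with it; the furniture and walls round the work are solid. World frame = base frame: x ahead of the robot, y to its left, z up, the work surface at z = 0. Lengths are in m, angles in rad, forces in N, time in s.
With the tool pointing down it reaches from about 0.35 to 0.975 m from the base axis. Payload 4.9 kg.
Tool frame: the origin (TCP) lies at the very end of the fingers, on their centre line; the grasp point (between the pads) lies 19 mm behind it; z points along the fingers, y is the line along which they close (so a half turn about z gives the same grasp; the last joint's range is limited). The gripper opens to 85 mm and grips with 20 to 120 N. Pads are 22 mm wide; open, the fingers measure 114 mm over their backs; the gripper's body (76 mm by 85 mm) begins 54 mm behind the grasp point. The pads swing forward as they close: fully open they stand 13 mm farther back than shut.
Start: joints at [1.181, 0.053, 1.613, -0, 1.476, -0.119], TCP at [0.167, 0.602, 0.231] pointing down, gripper open.
Joint ranges: [-3.01, 3.01], [-1.01, 2.22], [0.06, 2.58], [-1.02, 4.17], [0.09, 2.62], [-3.14, 3.14]. Speed limits (rad/s): [2.57, 2.57, 3.14, 3.14, 3.14, 3.14].

### API

Orientations are given as a rotation vector (axis times angle).
In Python, from station import ctrl, imaging gives the robot as it stands.
- The arm moves only by the tool play_rows, never from a script. Its argument "series" is a list of rows, each a list of 3 entries, a list of its own where there are three numbers: the opening, from 0 (shut) to 1 (fully open), then the shift along the tool's x, y, z each as a share of 0.05 m, from -1 to 1, then the turn, a rotation vector about the tool's x, y, z each as a share of 8 degrees, from -1 to 1. In form: [[grip, [dx, dy, dz], [ax, ay, az]], ...]. A call has 1 to 8 rows; each row shifts and turns the commanded pose from where the row before left it, along the tool's axes as they then stand; what a row does not reach is not made up. A row lasts 1/8 s, in which the tool goes at most 62.5 mm and 10.7 degrees, less where a joint would pass 70% of its speed; a pose out of reach is approached as far as the arm can. A call with a number of a shift or a turn outside -1 to 1 is refused whole. A call with a gripper value outside its range is refused whole. The fingers move at their own pace and stop on an object; "force" is the grip in N (left out, the last holds). Time passes only in rows, so rows that do not move let the fingers close. It gives the time, the measured TCP pose, the force, the opening and the grip force at its end, in the units of the state.
- ctrl.get_obs(): the state, without advancing time (a new reading comes with each control period).
- imaging.get_image(name): name is "scene" or "top" or "wrist"; returns a dict with "color" (384x512x3 uint8, blue, green, red), "fx", "fy", "cx", "cy" (pixels), "D" ([k1, k2, p1, p2, k3] as OpenCV has them; the pictures are not rectified), "extrinsics" (4x4, takes a point from world to camera coordinates); the wrist camera has in their place "hand_eye" (4x4, takes a point from camera to tool coordinates, whose origin is the TCP and whose axes are the flange's). Camera axes: x right, y down, z forward; pixel columns grow to the right and rows downward; lengths in m; the calibration is good to about 2 mm. A picture is of the moment at which its call begins: read the wrist's pose just before it. There is no depth.
- ctrl.finish_job(): hands the job in; it is judged then, once.
The state is a dict: "t": time; "q": joint angles; "dq": joint speeds; "effort": joint torques, N m; "tool_pos": TCP position; "tool_rot": TCP orientation; "contact_force": force on the tool from outside, world axes, zero at the start; "wrist_torque": the same for the moment, N m; "opening": finger opening in m; "grip_force": force on a finger pad.
Only numpy, scipy, OpenCV 4.12 (cv2) and the standard library are available. Lean on these libraries where they do the work, as an engineer would, in place of code of your own. Each camera call takes 0.05 s, during which the arm holds its last target. There are 200 camera calls.

### The job

The freshly coated test panel stands on edge in the slotted shuttle. With the fingertips only, push the shuttle along its rail until its slot lines up with the third gap of the white rack (count every gap, filled or empty, from the robot's left, where the shuttle parks), then push the panel by its bare rear edge out of the shuttle into that gap, fully home against the back stop. Do not touch the dark grey coating, pinch the shuttle from both sides or lift the panel, and leave the two dry panels, the tape measure and the carton where they are.

Things in the scene. Friction and masses are not known exactly. Their poses are not given: they have to be found in the camera images.
- rack: fixed drying rack on a 222 x 308 mm base plate. x = the way panels are pushed in (away from the robot), y = along the row of gaps, to the robot's left, z up. Origin: at worktop height under the tips of the front teeth, middle of the row. White comb teeth, tops at z = 44 mm, leave six gaps 9 mm wide at 36 mm pitch: y = +90 (first), +54, +18, -18, -54, -90 mm. Dry panels stand in the first and fifth
- first_gap (a point): mouth of the first gap (nearest the parking end), on the gap's floor between the tips of its teeth: rack x = 0, y = +90, z = 11 mm. The front teeth are 27 mm wide with round noses (radius 13.5 mm) that give a lead-in. Axes as the rack's
- back_stop (a point): middle of the face of the upright back stop, rack x = +100, y = 0, z = 11 mm (floor of the gaps); the stop runs behind all six gaps and is 58 mm high over the worktop. A panel that touches it is fully home, its rear edge level with the tips of the front teeth
- shuttle: white block 92 mm long (x), 46 mm wide along the rail (y), z = 8 to 44 mm, with a slot 9 mm wide along x through its middle, slot floor z = 12 mm. Origin: under its middle, at worktop height, axes as the rack's; always at rack x = -54 mm. Slides on the rail along rack y only, starts at its leftmost stop, goes 200 mm to the right; about 2 N moves it and it stays where left
- shuttle_left: left half of the shuttle (+y side of the slot), fixed to it; its outer side face, 23 mm from the slot's centre, is pushed to move the shuttle to the right. Origin and axes as the shuttle's
- shuttle_right: right half of the shuttle (-y side of the slot), mirror image of the left half. Origin and axes as the shuttle's
- panel: the loose aluminium panel to load, 100 mm long (x), 5 mm thick (y), 72 mm high, about 0.1 kg, standing on edge in the shuttle's slot. Origin: centre of its lower edge; axes as the rack's. At the start its rear edge is 6 to 10 mm behind the shuttle. Its upper half is clear above shuttle and teeth. Home in a gap, its origin is at rack x = +50 mm
- panel_coat: the dark grey coated area of the panel (both faces, from 36 to 68 mm above the panel's lower edge, up to 4 mm from its front and rear edges); must not be touched. Origin and axes as the panel's. The narrow rear end of the panel is bare and may be pushed
- dry_panel_a: loose panel already in the first gap, 100 x 5 x 72 mm, same frame as the panel; leave it
- dry_panel_b: loose lower panel already in the fifth gap, 100 x 5 x 60 mm, same frame; leave it
- tape_measure: yellow tape measure, 40 x 76 x 64 mm, lying left of the rack, origin under its centre; leave it
- box_seal: small brown carton, 62 x 95 x 50 mm, left of the rack, origin under its centre; leave it

How it is judged:
By the outcome, as a careful person would: the job done as asked, in the order asked, and still so for the second after the job is handed in, with the robot touching nothing.
It also fails if it takes over 51 s, if anything falls off the work surface, if the arm or the gripper's body presses on something with over 40 N, if the wrist force passes 120 N, or if a joint passes its speed limit or range.

## Working session

There is one attempt and no reset: what is moved stays moved. The work goes in short steps, Python scripts to look and compute and a tool call to move; the robot and the scene stay as the last step left them, time stands still between calls to the robot, and variables do not carry over. Pictures are saved under pics/ and viewed, at most 12 in all, crops included, and the job is handed in when it is done.

Besides the shell and the picture viewer there is one more tool, called after "Emit:" as name(argument=value, ...) on one line, values as JSON. play_rows: Moves the arm, as the interface text tells. Shift numbers are shares of 0.05 m and turn numbers shares of 8 degrees, none past 1 either way. Its arguments: {"type":"object","properties":{"series":{"type":"array"},"force":{"type":"number"}},"required":["series"]}

```bash
mkdir -p pics
cat > h.py <<'E'
import numpy as np,cv2
from station import ctrl,imaging
def snap(n,f):
    o=ctrl.get_obs();im=imaging.get_image(n);cv2.imwrite(f'pics/{f}.png',im['color']);return o,im
def T(o):
    M=np.eye(4);M[:3,:3]=cv2.Rodrigues(np.array(o['tool_rot'],float))[0];M[:3,3]=o['tool_pos'];return M
def cam(o,im):
    return T(o)@np.array(im['hand_eye']) if 'hand_eye' in im else np.linalg.inv(np.array(im['extrinsics']))
def ray(im,C,px,z):
    K=np.array([[im['fx'],0,im['cx']],[0,im['fy'],im['cy']],[0,0,1]])
    u=cv2.undistortPoints(np.array(px,float).reshape(-1,1,2),K,np.array(im['D'],float)).reshape(-1,2)
    d=np.c_[u,np.ones(len(u))]@C[:3,:3].T;p=C[:3,3]
    return p+d*((z-p[2])/d[:,2])[:,None]
def proj(im,C,P):
    K=np.array([[im['fx'],0,im['cx']],[0,im['fy'],im['cy']],[0,0,1]]);W=np.linalg.inv(C)
    return cv2.projectPoints(np.array(P,float).reshape(-1,1,3),cv2.Rodrigues(W[:3,:3])[0],W[:3,3],K,np.array(im['D'],float))[0].reshape(-1,2)
E
python3 - <<'E'
from h import *
import pickle
d={}
for n in('scene','top'):
    o,im=snap(n,n+'0');d[n]=(o,im);C=cam(o,im);print(n,C[:3,3].round(3),im['fx'])
pickle.dump(d,open('d.pkl','wb'))
a=np.hstack([cv2.imread('pics/top0.png')])
cv2.imwrite('pics/top0b.png',cv2.resize(a,(800,600)))
print(o['tool_rot'],o['t'])
E
```

```text
scene [-0.334 -0.774  0.781] 498.2307928730627
top [0.405 0.016 1.086] 443.76854155957983
[-4.23970907e-01 -3.11234539e+00  3.05958496e-03] 0.05
```

View pics/top0b.png

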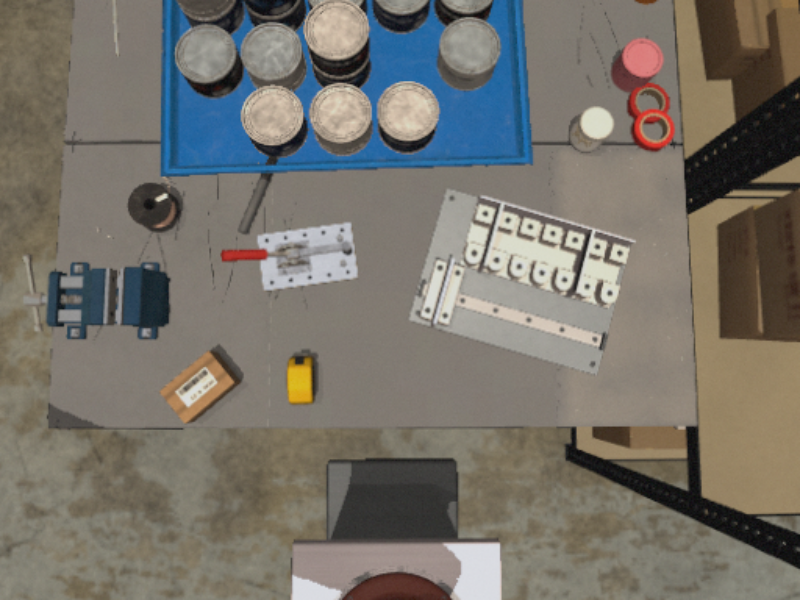

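View pics/scene0.png

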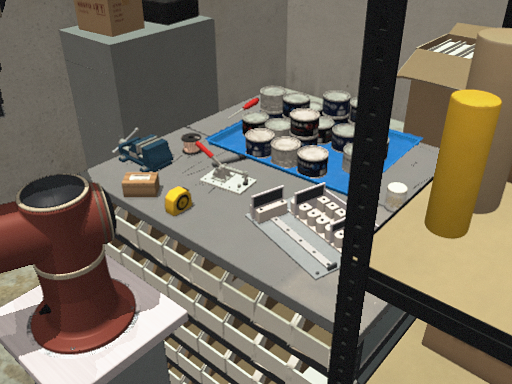

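The top view shows the plate with corners near (447,190), (410,320), (597,374) and (635,241) at 800x600. The shuttle is at its left end at (442,292), the dry panels are at (490,230) and (585,268), and the carton and tape measure are far to the left. I'll zoom in.

Run:
```python
from h import *
import pickle
o,im=pickle.load(open('d.pkl','rb'))['top']
c=im['color'][115:245,255:415];cv2.imwrite('pics/c1.png',cv2.resize(c,(800,650),interpolation=cv2.INTER_CUBIC)[:600])
C=cam(o,im)
s=512/800
P=ray(im,C,[[447*s,190*s],[410*s,320*s],[597*s,374*s],[635*s,241*s]],0.006);print(P.round(3))
for i in range(4):print(np.linalg.norm(P[i]-P[(i+1)%4]).round(3), np.degrees(np.arctan2(*(P[i]-P[(i+1)%4])[[1,0]])).round(1))
```

```text
[[ 0.699 -0.081  0.006]
 [ 0.49  -0.021  0.006]
 [ 0.406 -0.313  0.006]
 [ 0.617 -0.382  0.006]]
0.217 -16.1
0.304 73.8
0.222 161.8
0.312 -105.3
```

View pics/c1.png

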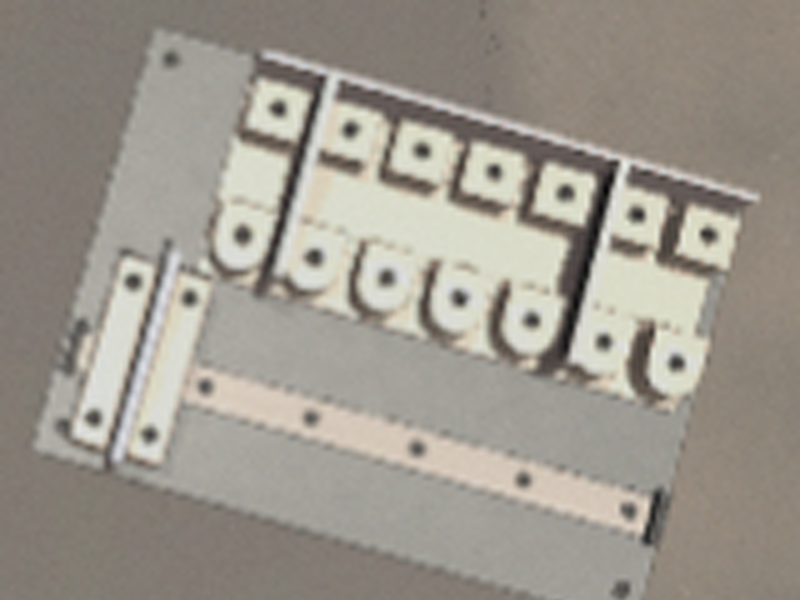

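The zoomed view (5x, offset 255,115) shows the seven front tooth screws from (243,235) to (677,363) and the shuttle screws at (133,281), (94,417), (190,297) and (150,433). It also shows a rail-end stop left of the shuttle at (78,350). I'll fit the rack frame and work out the waypoints.

Run:
```python
from h import *
import pickle
o,im=pickle.load(open('d.pkl','rb'))['top'];C=cam(o,im)
f=lambda L,z=.044:ray(im,C,np.array(L)/5.+[255,115],z)
F=f([(243,235),(314,257),(387,278),(459,299),(531,320),(603,342),(677,363)])[:,:2]
B=f([(278,108),(350,130),(423,151),(494,172),(567,193),(637,214),(708,235)])[:,:2]
v=F[0]-F[-1]+B[0]-B[-1];yaw=np.arctan2(v[1],v[0])-np.pi/2
R=np.array([[np.cos(yaw),-np.sin(yaw)],[np.sin(yaw),np.cos(yaw)]])
print('yaw',np.degrees(yaw),'span',np.linalg.norm(v)/2)
y0=(F.mean(0)+B.mean(0))/2@R; xf=F.mean(0)@R; print('row depth',(B.mean(0)-F.mean(0))@R)
# stop face: top line z=58
S=f([(330,74),(620,155)],.058)[:,:2]@R
D=lambda L,z:f(L,z)[:,:2]@R
tip=D([(236,270),(307,291),(380,313),(452,334),(523,355)],.044)
org=np.array([xf[0]-.0135,y0[1]]);print('stop x',(S-org)*1000,'tips',(tip-org)[:,0]*1000)
sh=D([(133,281),(94,417),(190,297),(150,433)],.044);m=sh.mean(0)-org;print('shuttle',m*1000,((sh-org)*1000).round(1).tolist())
print('panel ends top',((D([(170,245),(116,463)],.084)-org)*1000).round(1))
print('stop',((D([(60,345),(92,345)],.02)-org)*1000).round(1))
ow=R@org;print('origin',ow)
np.savez('rack.npz',R=R,o=ow,yaw=yaw,shy=m[1])
st=ctrl.get_obs();M=T(st);print(M.round(3))
```

```text
yaw -16.54083691126062 span 0.21590822991835246
row depth [ 0.06464492 -0.00016859]
stop x [[ 97.64156056  89.84104894]
 [ 99.75447424 -53.53114316]] tips [-3.56861596 -3.60590787 -3.82595973 -3.71088997 -3.72512643]
shuttle [-56.40800135 137.92084873] [[-22.7, 152.0], [-90.4, 151.7], [-22.4, 123.8], [-90.1, 124.2]]
panel ends top [[  -8.7  141.5]
 [-111.9  137.5]]
stop [[-58.9 176.5]
 [-54.5 161.6]]
origin [ 0.54581564 -0.21787033]
[[-0.964  0.267 -0.001  0.167]
 [ 0.267  0.964 -0.002  0.602]
 [ 0.    -0.002 -1.     0.23 ]
 [ 0.     0.     0.     1.   ]]
```

```bash
cat >> h.py <<'E'
r=np.load('rack.npz') if __import__('os').path.exists('rack.npz') else None
if r is not None:
    R=r['R'];O=r['o']+R@[-.0024,0]
    def W(x,y,z): return np.r_[O+R@[x,y],z]
    def inr(P): P=np.atleast_2d(P);return np.c_[(P[:,:2]-O)@R,P[:,2:]]
def to(x,y,z,o=None):
    o=o or ctrl.get_obs();M=T(o)
    a=(np.degrees(np.arctan2(M[1,0],M[0,0])-r['yaw'])-180+180)%360-180
    print('at(rack)',(inr(M[:3,3])*1000).round(1),'yawerr(add to az, deg)',a.round(2),'tool rows',(M[:3,:3].T@(W(x,y,z)-M[:3,3])/.05).round(3))
E
python3 - <<'E'
from h import *
to(-.084,.190,.15)
E
```

```text
at(rack) [[-594.1  677.8  230.2]] yawerr(add to az, deg) 1.03 tool rows [-10.026  -9.934   1.62 ]
```

Emit:
play_rows(series=[[0,[-0.7,-0.7,0],[0,0,0.13]],[0,[-0.7,-0.7,0],[0,0,0]],[0,[-0.7,-0.7,0],[0,0,0]],[0,[-0.7,-0.7,0],[0,0,0]],[0,[-0.7,-0.7,0],[0,0,0]],[0,[-0.7,-0.7,0],[0,0,0]],[0,[-0.7,-0.7,0],[0,0,0]],[0,[-0.7,-0.7,0],[0,0,0]]])

```text
t: 1.1
tool_pos: [0.3568, 0.2529, 0.2309]
tool_rot: [-0.452, -3.109, 0.0]
contact_force: [0.0, -0.4, -0.5]
opening: 0.0
grip_force: 0.0
```

Emit:
play_rows(series=[[0,[-0.7,-0.7,0],[0,0,0]],[0,[-0.7,-0.7,0],[0,0,0]],[0,[-0.7,-0.7,0],[0,0,0]],[0,[-0.7,-0.7,0],[0,0,0]],[0,[-0.7,-0.7,0],[0,0,0]],[0,[0,0,0],[0,0,0]],[0,[0,0,0],[0,0,0]]])

```text
t: 1.98
tool_pos: [0.474, 0.0371, 0.2308]
tool_rot: [-0.453, -3.107, -0.001]
contact_force: [-0.0, 0.3, 0.5]
opening: -0.0
grip_force: 0.0
```

Run:
```python
from h import *
to(-.084,.190,.15)
o,im=snap('wrist','w1');C=cam(o,im);print(proj(im,C,[W(-.1,.138,.044),W(-.054,.161,.044),W(0,.09,.044)]).round())
cv2.imwrite('pics/w1b.png',cv2.resize(im['color'],(800,600)))
```

```text
at(rack) [[-139.   224.   230.8]] yawerr(add to az, deg) -0.03 tool rows [-1.103 -0.679  1.614]
[[190. 204.]
 [209. 236.]
 [161. 271.]]
```

View pics/w1b.png

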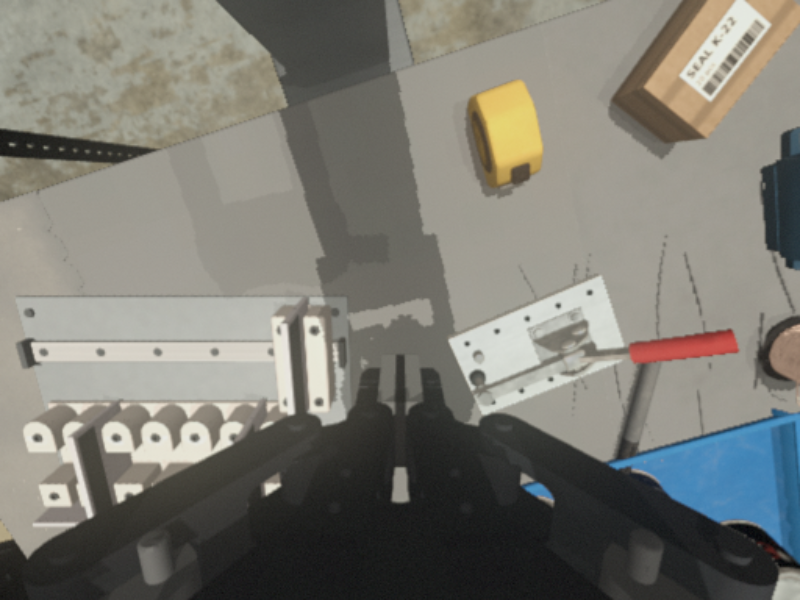

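The wrist view shows the shuttle screws at (314,330) and (319,402), the plate corners at (20,297) and (347,297), and the first gap at about (253,410). The columns agree with the top view, but the rows look about 12 px off, so I'll check the numbers.

Run:
```python
from h import *
o=ctrl.get_obs();im=imaging.get_image('wrist');C=cam(o,im);s=.64
print(C.round(3),im['fx'],im['cx'],im['cy'],im['D'])
print('hand_eye',np.array(im['hand_eye']).round(3))
q=[(314,330),(319,402),(37,437),(117,437),(155,437),(195,437)]
print((inr(ray(im,C,np.array(q)*s,.044))*1000).round(1))
print('plate rear edge',(inr(ray(im,C,np.array([(20,297),(347,297)])*s,.006))*1000).round(1))
print('top plate corner',(inr(np.array([[.49,-.021,0],[.406,-.313,0]]))*1000).round(1))
# fingertips
print('tcp px/0.64',proj(im,C,[T(o)[:3,3]])/s)
# triangulate with scene
o2,i2=snap('scene','s2');C2=cam(o2,i2)
print('scene proj',proj(i2,C2,[W(-.1,.138,.044),W(0,.108,.044),W(0,-.108,.044)]).round(1))
c=i2['color'][170:270,235:370];cv2.imwrite('pics/s2c.png',cv2.resize(c,(800,593),interpolation=cv2.INTER_CUBIC))
```

```text
[[ 0.284  0.92   0.271  0.405]
 [ 0.959 -0.272 -0.079  0.058]
 [ 0.001  0.282 -0.959  0.372]
 [ 0.     0.     0.     1.   ]] 264.6471181791365 255.7617220061378 192.7533245584938 [0.00073663 0.         0.         0.         0.        ]
hand_eye [[ 0.001 -0.959 -0.283  0.072]
 [ 1.     0.     0.001  0.   ]
 [-0.001 -0.283  0.959 -0.141]
 [ 0.     0.     0.     1.   ]]
[[ -89.3  152.7   44. ]
 [ -21.   153.2   44. ]
 [  15.1 -106.7   44. ]
 [  15.1  -33.6   44. ]
 [  15.1    1.2   44. ]
 [  15.    37.8   44. ]]
plate rear edge [[-107.3 -124.     6. ]
 [-107.5  176.6    6. ]]
top plate corner [[-107.2  172.8    0. ]
 [-104.5 -131.     0. ]]
tcp px/0.64 [[398.43557758 378.73783401]]
scene proj [[253.9 207.5]
 [291.3 201.2]
 [345.1 243. ]]
```

View pics/s2c.png

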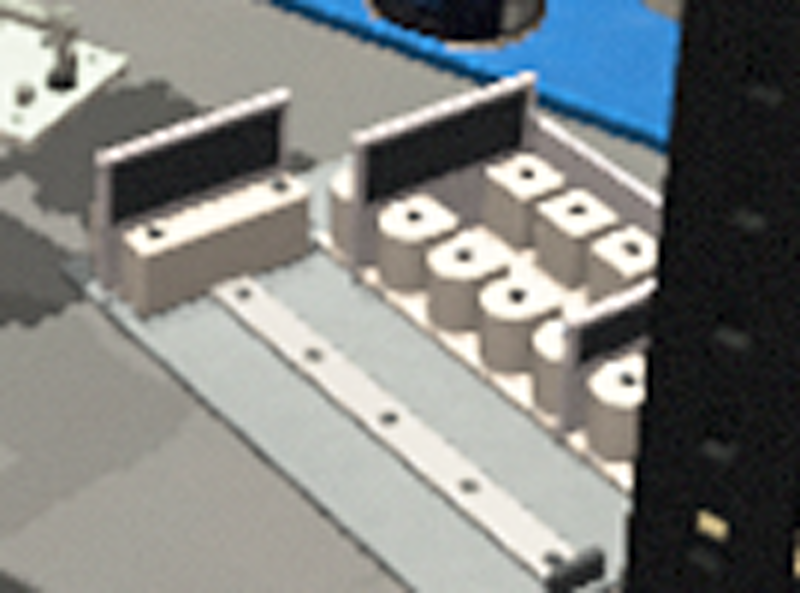

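The scene crop shows the panel in the shuttle at (190,180) of the crop and gap 1 filled. The screw positions agree between cameras to about 1.5 mm, so I'm going down on the shuttle's left side.

Emit:
play_rows(series=[[0,[-0.55,-0.34,0.6],[0,0,0]],[0,[-0.55,-0.34,0.6],[0,0,0]],[0,[0,0,0.8],[0,0,0]],[0,[0,0,0.8],[0,0,0]],[0,[0,0,0.7],[0,0,0]],[0,[0,0,0.4],[0,0,0]],[0,[0,0,0.2],[0,0,0]],[0,[0,0,0],[0,0,0]]])

```text
t: 3.12
tool_pos: [0.5172, -0.0108, 0.0261]
tool_rot: [-0.451, -3.108, -0.0]
contact_force: [0.1, 0.7, 0.2]
opening: -0.0
grip_force: 0.0
```

Run:
```python
from h import *
to(-.084,.190,.025);print(ctrl.get_obs()['contact_force'])
```

```text
at(rack) [[-84.  190.4  26.1]] yawerr(add to az, deg) 0.05 tool rows [-0.    -0.008  0.022]
[0.10989098 0.6643653  0.19135861]
```

Emit:
play_rows(series=[[0,[0,-0.15,0],[0,0,0]],[0,[0,-0.15,0],[0,0,0]],[0,[0,-0.2,0],[0,0,0]],[0,[0,-0.2,0],[0,0,0]],[0,[0,-0.2,0],[0,0,0]],[0,[0,-0.2,0],[0,0,0]],[0,[0,-0.2,0],[0,0,0]],[0,[0,-0.2,0],[0,0,0]]])

```text
t: 4.12
tool_pos: [0.4961, -0.084, 0.0264]
tool_rot: [0.452, 3.109, -0.0]
contact_force: [2.1, 2.2, 2.9]
opening: 0.0003
grip_force: 0.9
```

Emit:
play_rows(series=[[0,[0,-0.2,0],[0,0,0]],[0,[0,-0.2,0],[0,0,0]],[0,[0,-0.2,0],[0,0,0]],[0,[0,-0.15,0],[0,0,0]],[0,[0,-0.1,0],[0,0,0]],[0,[0,0,0],[0,0,0]]])

```text
t: 4.88
tool_pos: [0.4831, -0.1244, 0.0258]
tool_rot: [-0.453, -3.107, 0.001]
contact_force: [0.2, -0.4, 0.0]
opening: 0.0002
grip_force: 0.0
```

Run:
```python
from h import *
to(-.084,.056,.025)
o,im=snap('wrist','w2');C=cam(o,im)
cv2.imwrite('pics/w2b.png',cv2.resize(im['color'],(800,600)))
o,im=snap('top','t2')
c=im['color'][115:245,255:415];cv2.imwrite('pics/t2c.png',cv2.resize(c,(800,650),interpolation=cv2.INTER_CUBIC)[:600])
```

```text
at(rack) [[-84.3  71.8  25.8]] yawerr(add to az, deg) -0.03 tool rows [-0.006 -0.316  0.016]
```

View pics/w2b.png

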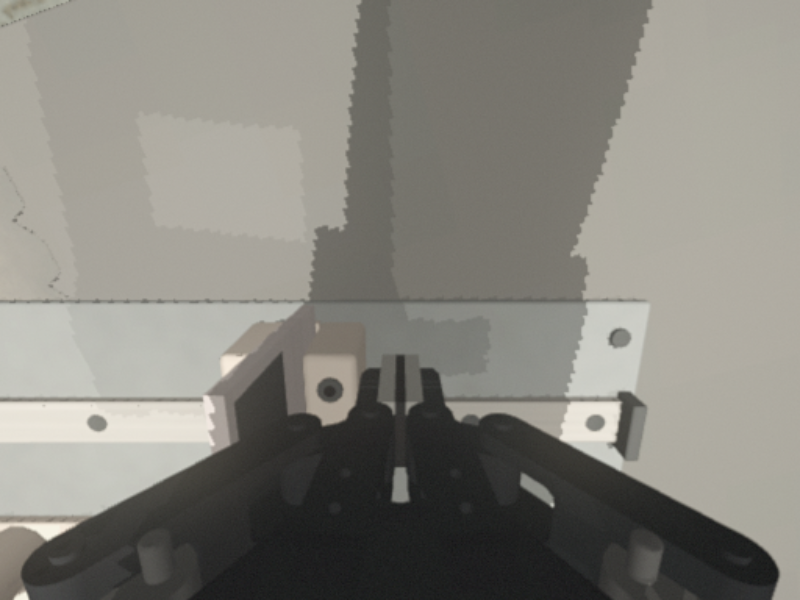

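The finger sits at the shuttle's left face, with the shuttle screw at (330,390) and its top left edge at column 366. I'll work out the shuttle's position from the screw.

Run:
```python
from h import *
o=ctrl.get_obs();im=imaging.get_image('wrist');C=cam(o,im)
print((inr(ray(im,C,np.array([(330,390),(365,390),(365,324)])*.64,.044))*1000).round(1))
```

```text
[[ -89.6   49.6   44. ]
 [ -89.6   61.2   44. ]
 [-112.7   61.7   44. ]]
```

View pics/t2c.png

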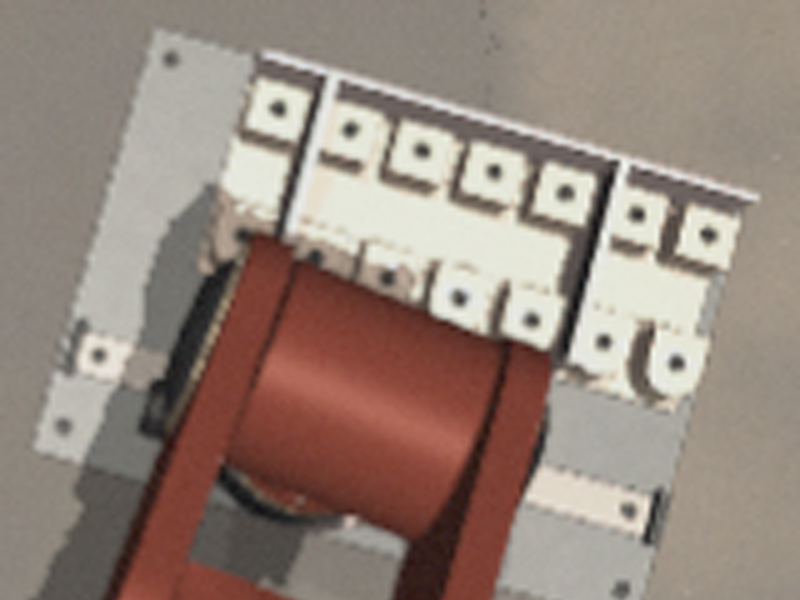

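Top view: the arm hides the shuttle. The wrist estimate is about 15 mm still to go.

Emit:
play_rows(series=[[0,[0,-0.1,0],[0,0,0]],[0,[0,-0.1,0],[0,0,0]],[0,[0,-0.09,0],[0,0,0]],[0,[0,0,0],[0,0,0]],[0,[0,0.4,0],[0,0,0]],[0,[0.3,0.2,-0.9],[0,0,0]],[0,[0.8,0,-0.9],[0,0,0]],[0,[0.8,0,-0.9],[0,0,0]]])

```text
t: 6.02
tool_pos: [0.3967, -0.0822, 0.1632]
tool_rot: [0.452, 3.108, -0.002]
contact_force: [1.0, 0.2, 0.7]
opening: -0.0
grip_force: 0.0
```

Emit:
play_rows(series=[[0,[0.4,-0.6,-0.5],[0,0,0]],[0,[0,0,0],[0,0,0]],[0,[0,0,0],[0,0,0]]])

```text
t: 6.4
tool_pos: [0.3698, -0.1053, 0.1861]
tool_rot: [0.453, 3.108, -0.0]
contact_force: [0.3, 0.4, -0.2]
opening: 0.0004
grip_force: 0.0
```

Run:
```python
from h import *
to(-.150,.018,.12)
o,im=snap('wrist','w3');C=cam(o,im)
cv2.imwrite('pics/w3b.png',cv2.resize(im['color'][150:384,150:462],(800,600),interpolation=cv2.INTER_CUBIC))
np.savez('w3.npz',C=C)
```

```text
at(rack) [[-198.4   57.8  186.1]] yawerr(add to az, deg) -0.05 tool rows [-0.969 -0.796  1.322]
```

View pics/w3b.png

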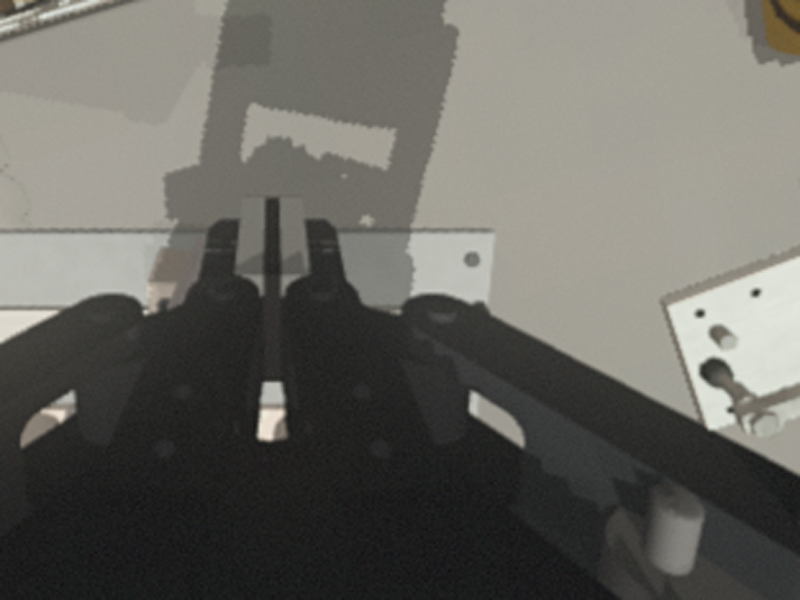

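The gripper hides the shuttle from here, so I'm moving aside to use the view that worked before.

Emit:
play_rows(series=[[0,[-0.3,0.7,-0.3],[0,0,0]],[0,[-0.3,0.7,-0.3],[0,0,0]],[0,[-0.3,0.5,-0.3],[0,0,0]],[0,[-0.2,0.2,0],[0,0,0]],[0,[0,0,0],[0,0,0]],[0,[0,0,0],[0,0,0]]])

```text
t: 7.2
tool_pos: [0.4514, -0.0206, 0.2298]
tool_rot: [-0.453, -3.106, 0.0]
contact_force: [-0.7, -0.1, -0.6]
opening: 0.0001
grip_force: 0.0
```

Run:
```python
from h import *
to(-.150,.018,.12)
o,im=snap('wrist','w4');C=cam(o,im);q=proj(im,C,[W(-.054,.032,.044),W(0.0135,.036,.044)]);print(q.round(1))
x,y=int(q[0,0])-75,int(q[0,1])-50
x=max(x,0);print('crop off',x,y)
cv2.imwrite('pics/w4b.png',cv2.resize(im['color'][y:y+120,x:x+160],(800,600),interpolation=cv2.INTER_CUBIC))
```

```text
at(rack) [[-144.3  162.3  229.8]] yawerr(add to az, deg) -0.05 tool rows [ 0.106 -2.884  2.198]
[[159.6 239.7]
 [167.2 282.6]]
crop off 84 189
```

View pics/w4b.png

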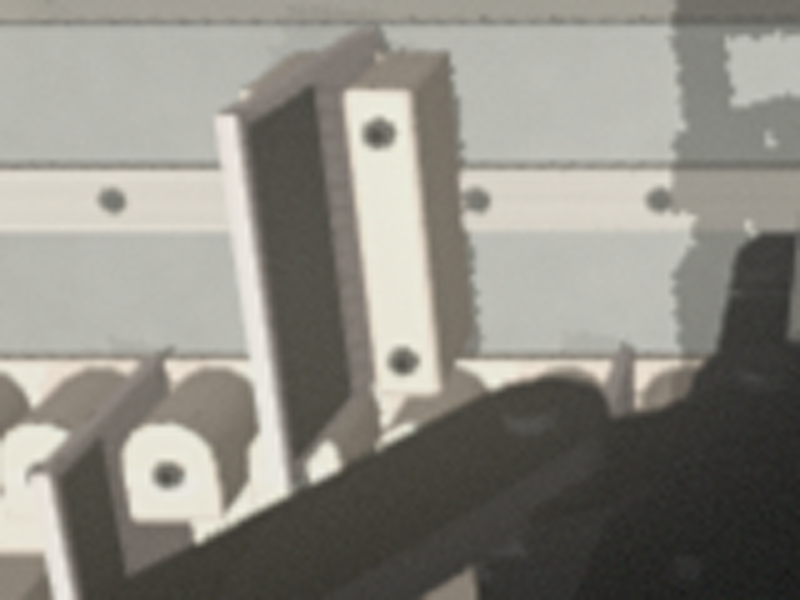

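The shuttle's left screws are at (379,132) and (403,360) in the crop, and the screw of the tooth between gaps 4 and 5 (y = -36) is at (168,475). When aligned, they should differ by 68 mm in y.

Run:
```python
from h import *
o=ctrl.get_obs();im=imaging.get_image('wrist');C=cam(o,im)
P=inr(ray(im,C,np.array([(379,132),(403,360),(168,475)])/5.+[84,189],.044))*1000;print(P.round(1))
print('shuttle y err',P[:2,1].mean()-14.05-P[2,1]-36-18)
o,im=snap('top','t3');C=cam(o,im)
q=proj(im,C,[W(-.088,.032,.044),W(-.02,.032,.044),W(-.088,.004,.044),W(-.02,.004,.044)])
g=im['color'].min(2).astype(float)
for a in q:
    x,y=np.round(a).astype(int);w=g[y-3:y+4,x-3:x+4];i=np.clip(200-w,0,None)*(w<160);yy,xx=np.mgrid[y-3:y+4,x-3:x+4]
    c=np.array([(xx*i).sum(),(yy*i).sum()])/max(i.sum(),1e-6);print(a.round(1),c.round(2),(inr(ray(im,C,[c],.044))*1000).round(1),w.min())
```

```text
[[-89.1  35.6  44. ]
 [-21.   35.4  44. ]
 [ 16.1 -35.7  44. ]]
shuttle y err 3.1219608264091647
[322.5 212.8] [323.19 213.03] [[-88.1  30.3  44. ]] 34.0
[330.1 185.4] [330.52 185.39] [[-19.8  31.   44. ]] 79.0
[333.9 216.2] [335.65 216.44] [[-87.5  -0.1  44. ]] 134.0
[341.4 188.7] [341.8  188.07] [[-18.3   3.4  44. ]] 120.0
```

```bash
cat > cen.py <<'E'
from h import *
def cen(im,C,pts,r):
    g=im['color'].min(2).astype(float);out=[]
    for a in proj(im,C,pts):
        x,y=np.round(a).astype(int)
        for k in range(3):
            if not(r<=x<512-r and r<=y<384-r): c=[np.nan]*2;break
            w=g[y-r:y+r+1,x-r:x+r+1];i=np.clip(np.percentile(w,65)*.85-w,0,None);yy,xx=np.mgrid[y-r:y+r+1,x-r:x+r+1]
            c=np.array([(xx*i).sum(),(yy*i).sum()])/max(i.sum(),1e-6)
            if i.sum()<1: c=[np.nan]*2;break
            x,y=np.round(c).astype(int)
        out.append(c)
    return inr(ray(im,C,out,.044))*1000
E
python3 - <<'E'
from cen import *
ys=[.036*k for k in(3,2,1,0,-1,-2,-3)]
o,im=snap('top','t4');C=cam(o,im)
print('top teeth',cen(im,C,[W(.0152,y,.044) for y in ys],2)[:,:2].round(1).tolist())
print('top back',cen(im,C,[W(.080,y,.044) for y in ys],2)[:,:2].round(1).tolist())
print('top sh',cen(im,C,[W(-.088,.032,.044),W(-.02,.032,.044),W(-.088,.004,.044),W(-.02,.004,.044)],2)[:,:2].round(1).tolist())
o,im=snap('wrist','w5');C=cam(o,im)
print('wrist teeth',cen(im,C,[W(.0152,y,.044) for y in ys],4)[:,:2].round(1).tolist())
print('wrist sh',cen(im,C,[W(-.089,.0355,.044),W(-.021,.0355,.044)],4)[:,:2].round(1).tolist())
c=cv2.imread('pics/t4.png')[155:230,285:385];cv2.imwrite('pics/t4c.png',cv2.resize(c,(800,600),interpolation=cv2.INTER_CUBIC))
E
```

```text
top teeth [[16.8, 109.2], [16.2, 73.6], [16.7, 37.5], [17.0, 1.4], [16.7, -34.9], [16.6, -70.4], [16.8, -106.9]]
top back [[81.2, 109.4], [81.3, 73.2], [81.4, 37.2], [81.5, 1.2], [81.5, -34.7], [81.2, -70.7], [81.4, -106.3]]
top sh [[-88.0, 27.3], [-20.2, 36.4], [-88.3, 2.5], [-18.0, 3.1]]
wrist teeth [[nan, nan], [nan, nan], [nan, nan], [20.6, 3.9], [15.0, -35.7], [17.3, -62.5], [15.2, -107.7]]
wrist sh [[-89.4, 35.2], [-21.5, 35.3]]
```

View pics/t4c.png

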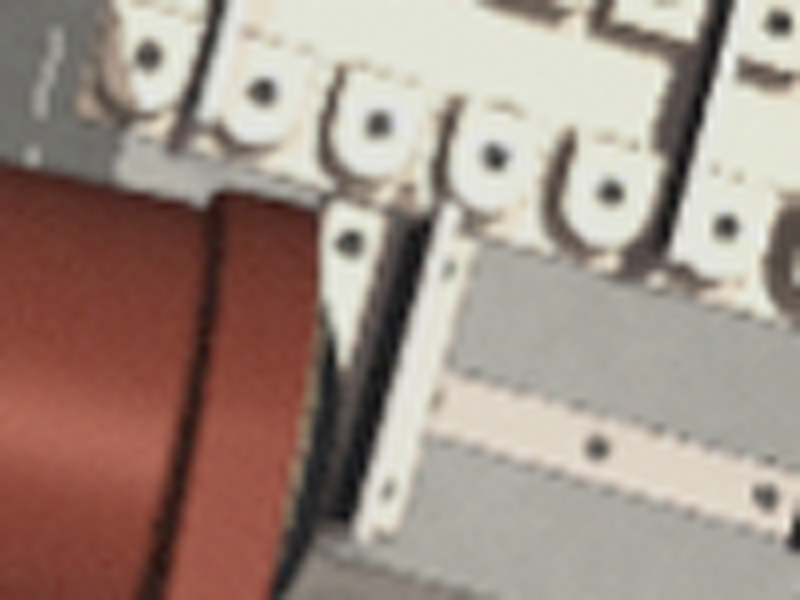

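Clear crop: the shuttle's front-left screw is at (350,242) and the tooth screws are at (379,124) and (494,157). Corrected for bias, both cameras put the shuttle 3 mm short, so I'll nudge it 3 mm.

Emit:
play_rows(series=[[0,[-0.4,-0.58,0.5],[0,0,0]],[0,[-0.4,-0.58,0.5],[0,0,0]],[0,[-0.4,-0.58,0.6],[0,0,0]],[0,[0,0,0.8],[0,0,0]],[0,[0,0,0.8],[0,0,0]],[0,[0,0,0.6],[0,0,0]],[0,[0,0,0.3],[0,0,0]],[0,[0,0,0],[0,0,0]]])

```text
t: 8.45
tool_pos: [0.4844, -0.1206, 0.0257]
tool_rot: [-0.452, -3.107, -0.001]
contact_force: [1.3, 0.3, 0.9]
opening: -0.0002
grip_force: 0.0
```

Run:
```python
from h import *
to(-.084,.0545,.025)
```

```text
at(rack) [[-84.2  75.8  25.7]] yawerr(add to az, deg) -0.03 tool rows [-0.004 -0.426  0.014]
```

Emit:
play_rows(series=[[0,[0,-0.2,0],[0,0,0]],[0,[0,-0.12,0],[0,0,0]],[0,[0,-0.06,0],[0,0,0]],[0,[0,-0.05,0],[0,0,0]],[0,[0,0,0],[0,0,0]],[0,[0,0,0],[0,0,0]]])

```text
t: 9.2
tool_pos: [0.4785, -0.1412, 0.026]
tool_rot: [-0.452, -3.108, 0.0]
contact_force: [-0.4, 0.2, 1.0]
opening: 0.0
grip_force: 0.0
```

Run:
```python
from h import *
to(-.084,.0545,.025)
```

```text
at(rack) [[-84.   54.3  26. ]] yawerr(add to az, deg) -0.0 tool rows [0.001 0.004 0.02 ]
```

Emit:
play_rows(series=[[0,[0,0.4,0],[0,0,0]],[0,[0,0.2,-0.7],[0,0,0]],[0,[0.3,0.5,-0.9],[0,0,0]],[0,[0.3,0.5,-0.9],[0,0,0]],[0,[0.3,0.5,-0.9],[0,0,0]],[0,[0.3,0.1,-0.7],[0,0,0]],[0,[0,0,0],[0,0,0]],[0,[0,0,0],[0,0,0]]])

```text
t: 10.2
tool_pos: [0.4523, -0.0188, 0.2302]
tool_rot: [-0.452, -3.107, 0.0]
contact_force: [-0.0, 0.1, -0.6]
opening: 0.0003
grip_force: 0.0
```

Run:
```python
from cen import *
to(-.15,.018,.051)
o,im=snap('wrist','w6');C=cam(o,im)
print('wrist teeth',cen(im,C,[W(.0152,y,.044) for y in(-.036,-.108)],4)[:,:2].round(1).tolist())
for y in (.0355,.0325): print('wrist sh',cen(im,C,[W(-.089,y,.044),W(-.021,y,.044)],4)[:,:2].round(1).tolist())
o,im=snap('top','t6');C=cam(o,im)
print('top sh',cen(im,C,[W(-.088,.032,.044),W(-.02,.0335,.044)],2)[:,:2].round(1).tolist())
```

```text
at(rack) [[-144.   164.2  230.2]] yawerr(add to az, deg) -0.01 tool rows [ 0.115 -2.923  3.585]
wrist teeth [[14.5, -35.5], [14.6, -107.4]]
wrist sh [[-89.6, 32.1], [-21.9, 32.2]]
wrist sh [[-89.6, 32.1], [-21.9, 32.2]]
top sh [[-88.9, 32.2], [-19.8, 33.4]]
```

The shuttle is aligned within about 0.5 mm in both cameras. Next I go behind the panel.

Emit:
play_rows(series=[[0,[0.1,-0.73,0],[0,0,0]],[0,[0,-0.73,0.3],[0,0,0]],[0,[0,-0.73,0.6],[0,0,0]],[0,[0,-0.73,0.6],[0,0,0]],[0,[0,0,0.9],[0,0,0]],[0,[0,0,0.9],[0,0,0]],[0,[0,0,0.3],[0,0,0]],[0,[0,0,0],[0,0,0]]])

```text
t: 11.3
tool_pos: [0.4054, -0.1569, 0.0501]
tool_rot: [-0.452, -3.106, -0.002]
contact_force: [0.3, -0.6, 0.4]
opening: 0.0001
grip_force: 0.0
```

Run:
```python
from h import *
to(-.125,.0185,.050);to(-.011,.0185,.050)
```

```text
at(rack) [[-149.6   18.5   50.1]] yawerr(add to az, deg) -0.03 tool rows [-0.492  0.    -0.001]
at(rack) [[-149.6   18.5   50.1]] yawerr(add to az, deg) -0.03 tool rows [-2.772e+00  1.000e-03 -8.000e-03]
```

Emit:
play_rows(series=[[0,[-0.3,0,0],[0,0,0]],[0,[-0.2,0,0],[0,0,0]],[0,[-0.12,0,0],[0,0,0]],[0,[-0.12,0,0],[0,0,0]],[0,[-0.12,0,0],[0,0,0]],[0,[-0.12,0,0],[0,0,0]],[0,[-0.12,0,0],[0,0,0]],[0,[-0.12,0,0],[0,0,0]]])

```text
t: 12.3
tool_pos: [0.4651, -0.1748, 0.0513]
tool_rot: [-0.452, -3.109, -0.0]
contact_force: [-2.3, 0.8, 1.6]
opening: 0.0002
grip_force: 1.0
```

Emit:
play_rows(series=[[0,[-0.12,0,0],[0,0,0]],[0,[-0.12,0,0],[0,0,0]],[0,[-0.12,0,0],[0,0,0]],[0,[-0.12,0,0],[0,0,0]],[0,[-0.12,0,0],[0,0,0]],[0,[-0.12,0,0],[0,0,0]],[0,[-0.12,0,0],[0,0,0]],[0,[-0.12,0,0],[0,0,0]]])

```text
t: 13.3
tool_pos: [0.5112, -0.1884, 0.0513]
tool_rot: [-0.452, -3.109, -0.0]
contact_force: [-0.4, 0.7, -0.3]
opening: 0.0001
grip_force: 0.3
```

Run:
```python
from h import *
to(-.011,.0185,.050)
```

```text
at(rack) [[-39.2  18.4  51.3]] yawerr(add to az, deg) -0.02 tool rows [-0.564  0.003  0.025]
```

Emit:
play_rows(series=[[0,[-0.12,0,0.02],[0,0,0]],[0,[-0.12,0,0],[0,0,0]],[0,[-0.1,0,0],[0,0,0]],[0,[-0.08,0,0],[0,0,0]],[0,[-0.05,0,0],[0,0,0]],[0,[-0.04,0,0],[0,0,0]]])

```text
t: 14.05
tool_pos: [0.5353, -0.1956, 0.0502]
tool_rot: [-0.452, -3.109, -0.0]
contact_force: [0.5, 0.3, -0.2]
opening: -0.0001
grip_force: 0.3
```

Emit:
play_rows(series=[[0,[-0.03,0,0],[0,0,0]],[0,[-0.03,0,0],[0,0,0]]])

```text
t: 14.3
tool_pos: [0.5373, -0.1962, 0.05]
tool_rot: [-0.452, -3.107, -0.001]
contact_force: [-4.3, 1.8, 0.1]
opening: 0.0003
grip_force: 2.4
```

Run:
```python
from h import *
to(-.011,.0185,.050)
```

```text
at(rack) [[-11.9  18.4  50. ]] yawerr(add to az, deg) -0.01 tool rows [-0.018  0.002 -0.   ]
```

Force is starting to rise at the nominal home position. I'll press a little further.

Emit:
play_rows(series=[[0,[-0.03,0,0],[0,0,0]],[0,[0,0,0],[0,0,0]]])

```text
t: 14.55
tool_pos: [0.5372, -0.1961, 0.0495]
tool_rot: [-0.451, -3.103, -0.002]
contact_force: [-8.9, 2.3, 3.3]
opening: 0.0
grip_force: 4.4
```

Emit:
play_rows(series=[[0,[-0.03,0,0],[0,0,0]],[0,[0,0,0],[0,0,0]]])

```text
t: 14.8
tool_pos: [0.5372, -0.1961, 0.0494]
tool_rot: [-0.45, -3.098, -0.003]
contact_force: [-15.0, 4.1, 8.1]
opening: 0.0
grip_force: 7.5
```

The tool stopped moving and the force rose, so the panel is home. I'll back off and check.

Emit:
play_rows(series=[[0,[0.1,0,0],[0,0,0]],[0,[0.2,0,0],[0,0,0]],[0,[0.6,0,-0.5],[0,0,0]],[0,[0.7,0.4,-0.7],[0,0,0]],[0,[0.6,0.8,-0.7],[0,0,0]],[0,[0.5,0.9,-0.7],[0,0,0]],[0,[0,1,-0.5],[0,0,0]],[0,[0,0.9,0],[0,0,0]]])

```text
t: 15.8
tool_pos: [0.4703, 0.0344, 0.2091]
tool_rot: [0.451, 3.101, 0.001]
contact_force: [0.0, 0.8, -1.1]
opening: -0.0002
grip_force: 0.0
```

Emit:
play_rows(series=[[0,[0,0.9,0],[0,0,0]],[0,[0,0.9,0],[0,0,0]],[0,[0,0.9,0],[0,0,0]],[0,[0,0,0],[0,0,0]],[0,[0,0,0],[0,0,0]]])

```text
t: 16.42
tool_pos: [0.5068, 0.162, 0.2053]
tool_rot: [0.452, 3.109, -0.0]
contact_force: [0.2, 0.1, -0.3]
opening: 0.0001
grip_force: 0.0
```

Run:
```python
from h import *
print(ctrl.get_obs()['contact_force'])
o,im=snap('top','t7');C=cam(o,im)
print((proj(im,C,[W(0,.018,.083),W(.1,.018,.083)])-[285,135])*8)
c=im['color'][135:210,285:385];cv2.imwrite('pics/t7c.png',cv2.resize(c,(800,600),interpolation=cv2.INTER_CUBIC))
```

```text
[ 0.2231327   0.10448196 -0.30675013]
[[450.84439508 333.73388823]
 [539.39714937   7.23270165]]
```

View pics/t7c.png

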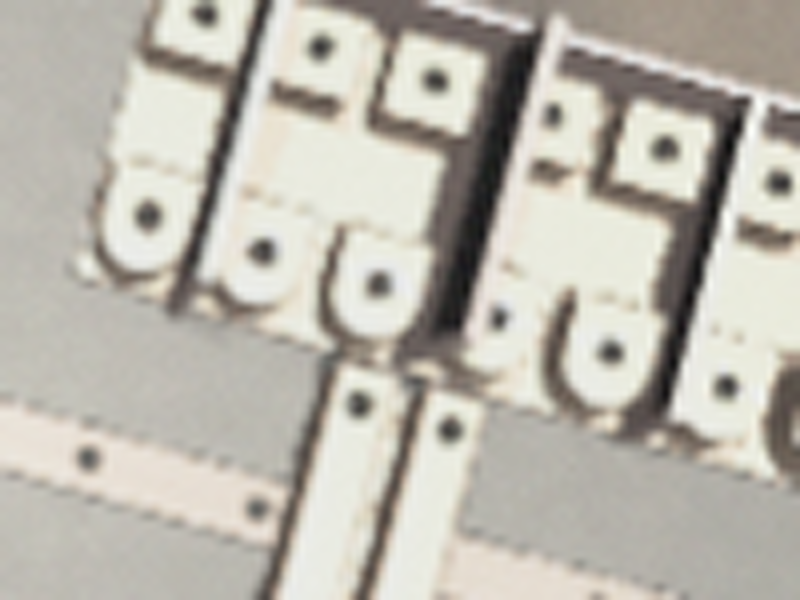

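The panel stands in the third gap, between the tooth screws at (378,285) and (499,318) in the crop, with its far end at the stop near (553,20). The shuttle is empty and lined up, and both dry panels are in place.

```bash
python3 -c "
from station import ctrl
print(ctrl.finish_job())"
```

```text
the job is handed in; nothing more can be done
None
```

I lined the shuttle up with the third gap, pushed the panel in until it stopped hard against the back stop (about 15 N), and handed the job in about 17 s into the 51 s limit; no verdict came back.

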